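# Stop the feed and turn the plate on the brushing rest

## Task

First put the lever of the feed switch in its centre (off) position. Only then turn the steel plate over on the sloped rest of the brushing station, so that the face with the welded stub faces out towards the wire brush, and leave the plate standing squarely on the ledge, centred, lying flat against both support bars. Leave the feed off and do not disturb the other things on the bench.

Things in the scene. Friction and masses are not known exactly. Their poses are not given: they have to be found in the camera images.
- plate_mid (a point): Middle of the steel plate (half-way through its thickness). Plate 110 mm long (its x), 100 mm wide (its y), 8 mm thick (its z), about 0.65 kg; a stub is welded to the middle of its +z face, the other face is plain. At the start it leans on the sloped rest, x pointing up the slope, stub hidden underneath between the two bars. Turns with the plate.
- stub_end (a point): Centre of the free end of the round dark steel stub welded on the plate: 36 mm across, 14 mm tall, with a 42 mm weld bead 3 mm high round its foot. 18 mm from plate_mid along the plate's z. Same axes as plate_mid.
- seat (a point): Where plate_mid is when the plate is well seated and centred on the fixed rest, 113 mm above the bench. Axes: z up, y along the ledge, x level, the way the rest faces (roughly the robot's left). The rest's face leans back 20 degrees from vertical: in these axes up the slope is (-0.342, 0, 0.940), outwards (square to the face) is (0.940, 0, 0.342).
- ledge (a point): Middle of the top of the ledge on which the plate's lower edge stands: square to the sloping face, 96 mm wide, reaching 28 mm out from the bars' face; 55 mm down the slope from seat. A small wire-brush head stands about 190 mm farther on along +x, 120 mm tall. Axes as for seat.
- bars_top (a point): Midway between the upper ends of the two 12 mm square sloping bars on which the plate lies, on their face; the bars run at y = +36 and -36 mm, 60 mm apart with open space between and behind, where the stub fits. They end 7 mm up the slope from seat, so the plate's upper 48 mm stands free on both sides. Axes as for seat.
- feed_lever (a joint): Angle of the feed switch lever, rad: 0 is upright in the middle = off; positive leans to the switch box's own +y side (forward), negative to -y (reverse); stops at +-0.45. Off is the narrow middle, within about 0.09. There is no click and no spring: the lever is stiff (about 2 N at the ball) and stays where it is left. It starts leaning forward.
- switch_pivot (a point): The lever's hinge point, in the middle of the top of the grey switch box (90 mm in x, 120 mm in y, 70 mm tall, fixed to the bench). Its axes are the box's: z up, y the direction in which the lever swings.
- lever_ball (a point): Centre of the 20 mm black ball at the end of the lever, 60 mm from the hinge point; the steel stem below it is 11 mm thick.
- tin: Open steel tin, 96 mm across, 85 mm tall, standing on the bench; leave alone. Origin: centre of its underside.
- collar: Dark pipe ring, 110 mm across, 50 mm tall, on the bench; leave alone. Origin: centre of its underside.
- clamp: Bar clamp lying on the bench, 240 mm long along its x, jaws reaching 75 mm to its -y, 30 mm tall, red handle; leave alone. Origin: under the bar's middle.
Mind the look-alikes: they are no part of the job. What is shaped like the part that bears plate_mid but blue is not meant. What is shaped like the part that bears feed_lever but green is not meant.

How it is judged:
On the way, in this order (a step that is already met when the one before it is completed fails the run):
1. the feed lever is left in its centre off position (value of joint feed_lever between -0.09 and 0.09 rad and velocity of joint feed_lever between -0.05 and 0.05 rad/s), for 0.3 s.
2. the plate is seated on the rest with the stub outwards (distance between plate_mid and seat below 0.018 m and angle between plate_mid's own z axis and vertical between 1.11 and 1.335 rad and angle between the y axis of plate_mid and the y axis of seat, either way round below 0.12 rad), for 0.3 s.
At the end, for the whole second after the job is handed in: The feed lever is within 0.09 rad of the middle; the plate is back on the rest, at rest and released, stub outwards: its middle within 18 mm of the seat point, its stub face looking out and up, 70 degrees from vertical (within 6.5 degrees), its long edges square with the ledge within 7 degrees (all of step 2 and value of joint feed_lever between -0.09 and 0.09 rad and linear speed of plate below 0.02 m/s and contact force between plate and the fingers below 0.1 N); the robot touches nothing.
It fails at once if the plate is moved more than 20 mm while the feed lever is not in off (distance of plate_mid from where it was at the start of the episode above 0.02 m and not (value of joint feed_lever between -0.09 and 0.09 rad)).
It fails at once if the tin is moved more than 30 mm (distance of tin from where it was at the start of the episode above 0.03 m).
It fails at once if the collar is moved more than 30 mm (distance of collar from where it was at the start of the episode above 0.03 m).
It fails at once if the clamp is moved more than 30 mm (distance of clamp from where it was at the start of the episode above 0.03 m).
It also fails if it takes over 51 s, if anything falls off the work surface, if the arm or the gripper's body presses on something with over 40 N, if the wrist force passes 120 N, or if a joint passes its speed limit or range.

## Robot

A 6-joint arm with a two-finger parallel gripper is mounted at the origin on the work surface. World frame = base frame: x ahead of the robot, y to its left, z up, the work surface at z = 0. Lengths are in m, angles in rad, forces in N, time in s.
With the tool pointing down it reaches from about 0.375 to 0.975 m from the base axis. Payload 3.8 kg.
Tool frame: the origin (TCP) lies at the very end of the fingers, on their centre line; the grasp point (between the pads) lies 19 mm behind it (bot.tcp_to_grasp is the z of the grasp point in the tool frame, in m); z points along the fingers, y is the direction in which the jaws open and shut (so a half turn about z gives the same grasp; the last joint's range is limited). The gripper opens to 85 mm and grips with 20 to 120 N. Pads are 22 mm wide; open, the fingers measure 114 mm over their backs; the gripper's body (76 mm by 85 mm) begins 54 mm behind the grasp point. The pads swing forward as they close: fully open they stand 13 mm farther back than shut.
Start: joints at [-1.337, 0.264, 1.604, -0, 1.274, -0.037], TCP at [0.181, -0.65, 0.231] pointing down, gripper open.
Joint ranges: [-2.63, 2.63], [-0.94, 2.18], [0.31, 2.57], [-1.31, 4.45], [0, 2.66], [-2.55, 2.55]. Speed limits (rad/s): [2.57, 2.57, 3.14, 3.14, 3.14, 3.14].

## Interface

Orientations are given as a rotation vector (axis times angle).
In Python, from workcell import status, vision, job, bot gives the robot as it stands.
- The arm moves only by the tool apply_moves, never from a script. Its argument "deltas" is a list of rows, each a list of 7 numbers: the shift along the tool's x, y, z in m, then the turn, a rotation vector about the tool's x, y, z in rad, then the closure, from 0 (fully open) to 1 (shut). In form: [[x, y, z, rx, ry, rz, jaw], ...]. A call has 1 to 8 rows; each row is the pose to reach, as a shift and turn from the pose commanded when the call began, along the tool's axes at that moment; what a row does not reach only later rows make up. A row lasts 1/12 s, in which the tool goes at most 41.7 mm and 7.16 degrees, less where a joint would pass 70% of its speed; a pose out of reach is approached as far as the arm can. A call with a gripper value outside its range is refused whole. The fingers move at their own pace and stop on an object; "squeeze" is the grip in N (left out, the last holds). Time passes only in rows, so rows that repeat a pose let the fingers close. It gives the time, the measured TCP pose, the force and the opening at its end, in the units of the state.
- status.read_state(): the state, without advancing time (a new reading comes with each control period).
- vision.read_camera(name): name is "scene" or "top"; returns the picture (400x640x3 uint8, red, green, blue); there is no depth.
- vision.get_calibration(name): a dict with "fov_y" (degrees; the focal length in pixels is half the picture's height over the tangent of half this angle, whatever the lens; pixels are square), "cx", "cy" (the principal point, pixels), "k1" (the pictures are not rectified: a ray, as slopes to the right and down, at radius r is drawn at 1 + k1 r^2 times it, then the intrinsics apply), "R" (3x3) and "t" (3): a world point X has camera coordinates R X + t. Camera axes: x right, y down, z forward; pixel columns grow to the right and rows downward; lengths in m; the calibration is good to about 2 mm. A picture is of the moment at which its call begins. get_calibration takes no time and is no camera call.
- job.finish_job(): hands the job in, once; it reports no verdict.
The state is a dict: "time": time; "q": joint angles; "joint_vel": joint speeds; "joint_torque": joint torques, N m; "tool_pos": TCP position; "tcp_rot": TCP orientation; "wrist_force": force on the tool from outside, world axes, zero at the start; "torque": the same for the moment, N m; "width": opening from 0.0 (shut) to 1.0 (fully open).
Only numpy, scipy, OpenCV 4.12 (cv2) and the standard library are available. Lean on these libraries where they do the work, as an engineer would, in place of code of your own. Each camera call takes 0.05 s, during which the arm holds its last target. There are 200 camera calls.

## Working session

There is one attempt and no reset: what is moved stays moved. The work goes in short steps, Python scripts to look and compute and a tool call to move; the robot and the scene stay as the last step left them, time stands still between calls to the robot, and variables do not carry over. Pictures are saved under pics/ and viewed, about 8 in all and at most 12, crops included, and the job is handed in when it is done.

Besides the shell and the picture viewer there is one more tool, called as name(argument=value, ...), one argument or row to a line, values as JSON. apply_moves: Moves the arm, as the interface text tells. Its arguments: {"type":"object","properties":{"deltas":{"type":"array","items":{"type":"array","items":{"type":"number"}}},"squeeze":{"type":"number"}},"required":["deltas"]}

```bash
mkdir -p pics; ls; python3 - <<'E'
from workcell import status,vision,job,bot
import cv2
for n in("scene","top"):
    im=vision.read_camera(n); cv2.imwrite(f"pics/{n}0.png",im[:,:,::-1]); print(n,vision.get_calibration(n))
print(status.read_state()); print(bot.tcp_to_grasp, dir(bot))
E
```

```text
pics
scene {'fov_y': 48.22710647102835, 'cx': 318.73380938749045, 'cy': 196.07379698077793, 'k1': -0.12982529692670647, 'R': array([[-0.780483  ,  0.62517094,  0.002755  ],
       [ 0.46005352,  0.57731795, -0.67457745],
       [-0.42331673, -0.52522879, -0.73819893]]), 't': array([ 0.37825252, -0.19558666,  1.79029177])}
top {'fov_y': 44.694271459069284, 'cx': 319.5580003364847, 'cy': 194.78986410434263, 'k1': -0.10076630404863918, 'R': array([[ 0.01124921, -0.99993086, -0.00342394],
       [-0.99467034, -0.01083894, -0.10253506],
       [ 0.10249086,  0.00455913, -0.9947235 ]]), 't': array([0.04409049, 0.53331025, 1.39093159])}
{'time': 0.1, 'q': array([-1.33692580e+00,  2.64701017e-01,  1.60527164e+00, -1.17587643e-06,
        1.27372115e+00, -3.69247783e-02]), 'joint_vel': array([ 1.51527910e-03,  2.62504761e-05, -2.21971600e-03, -4.17730254e-04,
        2.97111614e-04, -3.96458429e-04]), 'joint_torque': array([-4.56086718e-04, -5.16709399e+01, -3.68589520e+01, -1.23231139e-04,
        6.22252017e-03, -3.64891127e-05]), 'tool_pos': array([ 0.18038406, -0.64974085,  0.23005244]), 'tcp_rot': array([-3.11076814e+00, -4.23784094e-01,  3.26022712e-04]), 'wrist_force': array([ 0.17651384, -0.21026818, -0.34446028]), 'torque': array([-0.02873185,  0.01865863,  0.00921591]), 'width': 0.9985668492302261}
-0.0187 ['MotionError', '__class__', '__delattr__', '__dict__', '__dir__', '__doc__', '__eq__', '__format__', '__ge__', '__getattribute__', '__getstate__', '__gt__', '__hash__', '__init__', '__init_subclass__', '__le__', '__lt__', '__module__', '__ne__', '__new__', '__reduce__', '__reduce_ex__', '__repr__', '__setattr__', '__sizeof__', '__str__', '__subclasshook__', '__weakref__', 'tcp_to_grasp']
```

View pics/scene0.png

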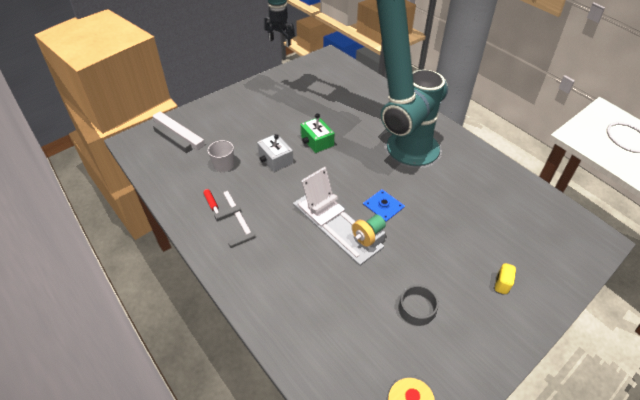

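View pics/top0.png

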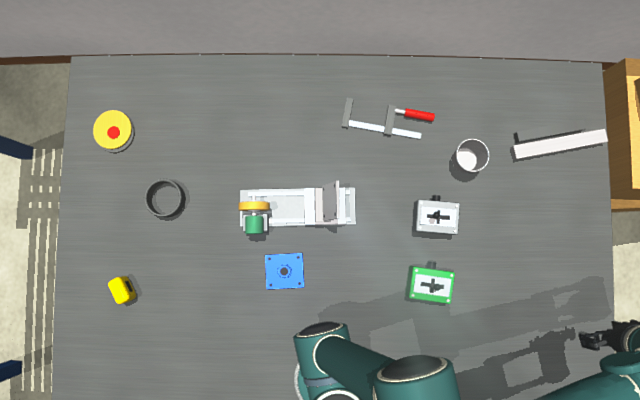

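The scene view shows the grey switch at about (275,150) and the plate at (318,188). In the top view the grey switch is at (437,217), the plate at (332,203) and the brush at (254,213). The blue plate and the green switch are the decoys.

```bash
cat > h.py <<'E'
import numpy as np,cv2
from scipy.spatial.transform import Rotation as Ro
from workcell import status,vision
C={n:vision.get_calibration(n) for n in("scene","top")}
def K(c): return 200/np.tan(np.radians(c["fov_y"]/2))
def ray(n,uv):
    c=C[n];d=(np.array(uv,float)-[c["cx"],c["cy"]])/K(c);s=d.copy()
    for _ in range(30): s=d/(1+c["k1"]*(s@s))
    R=np.array(c["R"]);o=-R.T@c["t"];v=R.T@[*s,1];return o,v/np.linalg.norm(v)
def onz(n,uv,z): o,v=ray(n,uv);return o+v*(z-o[2])/v[2]
def tri(a,b):
    o,v=ray("scene",a);p,w=ray("top",b)
    s=np.linalg.lstsq(np.c_[v,-w],p-o,rcond=None)[0];x,y=o+s[0]*v,p+s[1]*w
    return (x+y)/2,np.linalg.norm(x-y)
def proj(n,X):
    c=C[n];p=np.array(c["R"])@X+c["t"];s=p[:2]/p[2];s=s*(1+c["k1"]*(s@s));return s*K(c)+[c["cx"],c["cy"]]
def crop(n,im,x,y,w,h,f): return cv2.resize(im[y:y+h,x:x+w],None,fx=f,fy=f,interpolation=cv2.INTER_CUBIC)
def pose():
    s=status.read_state();return s["tool_pos"],Ro.from_rotvec(s["tcp_rot"]),s
def delta(P,R,p0=None,R0=None):
    if p0 is None:p0,R0,_=pose()
    return np.round(R0.inv().apply(np.array(P)-p0),4),np.round((R0.inv()*R).as_rotvec(),4)
E
python3 - <<'E'
from h import *
a=cv2.imread("pics/scene0.png");b=cv2.imread("pics/top0.png")
m=np.vstack([np.hstack([crop("",a,285,160,50,60,5)[:300],crop("",a,250,125,50,60,5)]),np.hstack([crop("",b,312,170,50,60,5),crop("",b,410,185,50,60,5)])])
cv2.imwrite("pics/m0.png",m)
for z in (0,.07): print(z,[onz("top",u,z).round(3) for u in((437,217),(332,203),(254,213))],onz("scene",(275,150),z).round(3))
E
```

```text
0 [array([ 0.473, -0.3  ,  0.   ]), array([0.512, 0.013, 0.   ]), array([0.479, 0.244, 0.   ])] [ 0.442 -0.332  0.   ]
0.07 [array([ 0.469, -0.283,  0.07 ]), array([0.505, 0.014, 0.07 ]), array([0.475, 0.234, 0.07 ])] [ 0.484 -0.264  0.07 ]
```

View pics/m0.png

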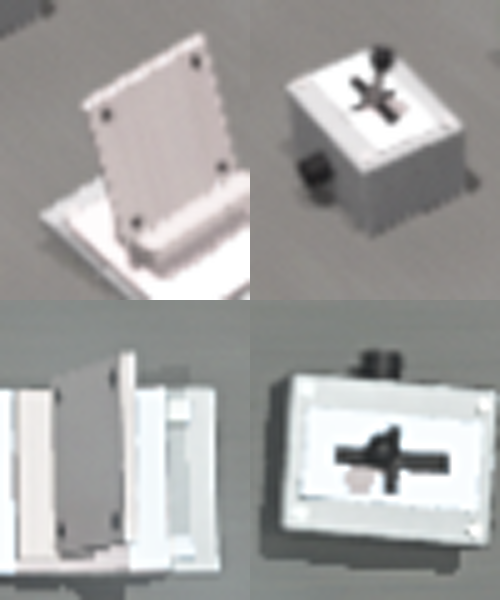

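```bash
python3 - <<'E'
from h import *
f=lambda p,ox,oy,x0,y0:(x0+(p[0]-ox)/5-.4,y0+(p[1]-oy)/5-.4)
sp=lambda p:f(p,0,0,285,160);ss=lambda p:f(p,250,0,250,125);tp=lambda p:f(p,0,300,312,170);ts=lambda p:f(p,250,300,410,185)
H=[]
for n,a,b in[("UL",(106,115),(114,378)),("UR",(195,62),(117,521)),("LL",(137,222),(57,396)),("LR",(222,167),(61,528))]:
    x,e=tri(sp(a),tp(b));H.append(x);print(n,x.round(4),round(e,4))
H=np.array(H);m=H.mean(0);up=H[0]+H[1]-H[2]-H[3];al=H[0]+H[2]-H[1]-H[3]
print("ctr",m.round(4),"up",(up/np.linalg.norm(up)).round(3),np.linalg.norm(up)/2,"along",(al/np.linalg.norm(al)).round(3),np.linalg.norm(al)/2)
print("ball",*tri(ss((382,60)),ts((380,443))))
for c in[(290,376),(497,392),(490,545),(282,528)]: print("boxtop",onz("top",ts(c),.07).round(4))
for c in[(288,87),(355,45),(465,130),(362,165)]: print("boxtop s",onz("scene",ss(c),.07).round(4))
for c in[(0,575),(218,570),(215,388),(18,388)]: print("base t",onz("top",tp(c),.01).round(4))
E
```

```text
UL [0.546  0.01   0.1552] 0.0009
UR [0.47   0.0077 0.1548] 0.0011
LL [0.5451 0.04   0.077 ] 0.0008
LR [0.4702 0.0373 0.0781] 0.0001
ctr [0.5078 0.0237 0.1163] up [ 0.004 -0.359  0.933] 0.08300883229716746 along [ 0.999  0.033 -0.005] 0.07542744189735623
ball [ 0.47491745 -0.26438999  0.13094099] 0.0015358975474630933
boxtop [ 0.5172 -0.2282  0.07  ]
boxtop [ 0.5093 -0.347   0.07  ]
boxtop [ 0.4224 -0.3416  0.07  ]
boxtop [ 0.4311 -0.223   0.07  ]
boxtop s [ 0.5105 -0.345   0.07  ]
boxtop s [ 0.442  -0.3542  0.07  ]
boxtop s [ 0.4339 -0.2202  0.07  ]
boxtop s [ 0.5162 -0.2366  0.07  ]
base t [0.4464 0.0724 0.01  ]
base t [ 0.4507 -0.0555  0.01  ]
base t [ 0.5583 -0.0533  0.01  ]
base t [0.557  0.0632 0.01  ]
```

```bash
cat >> h.py <<'E'
def RR(x,z):
    x=np.array(x,float);z=np.array(z,float);z/=np.linalg.norm(z);x-=z*(x@z);x/=np.linalg.norm(x);return Ro.from_matrix(np.c_[x,np.cross(z,x),z])
SW=np.array([.470,-.285,.07]);RS=RR([.9976,-.07,0],[0,0,-1])
SEAT=np.array([.508,.020,.1135]);X=np.array([-.033,.9995,0]);AL=np.array([.9995,.033,0]);Z=np.array([0,0,1.])
UP=-.342*X+.94*Z;OUT=.94*X+.342*Z
RP=RR(AL,-UP);RF=RR(-AL,-UP)
E
python3 - <<'E'
from h import *
print(delta(SW+[0,0,.17],RS))
E
```

```text
(array([ 0.3766, -0.274 , -0.0093]), array([-2.100e-03,  3.000e-04,  3.408e-01]))
```

apply_moves(
  deltas=[
    [0.377,-0.274,-0.009,0,0,0.341,0],
    [0.377,-0.274,-0.009,0,0,0.341,0],
    [0.377,-0.274,-0.009,0,0,0.341,0],
    [0.377,-0.274,-0.009,0,0,0.341,0],
    [0.377,-0.274,-0.009,0,0,0.341,0],
    [0.377,-0.274,-0.009,0,0,0.341,0],
    [0.377,-0.274,-0.009,0,0,0.341,0],
    [0.377,-0.274,-0.009,0,0,0.341,0],
  ],
  squeeze=20,
)

```text
time: 0.77
tool_pos: [0.3885, -0.3875, 0.2373]
tcp_rot: [-3.139, 0.111, 0.001]
wrist_force: [1.0, -1.1, -0.7]
width: 1.002
```

```bash
python3 - <<'E'
from h import *
print(delta(SW+[0,0,.17],RS),pose()[2]["q"].round(2))
E
```

```text
(array([ 0.0741, -0.108 , -0.0026]), array([-0.0005,  0.0004, -0.0005])) [-0.83  0.02  1.87  0.    1.25  0.81]
```

apply_moves(
  deltas=[
    [0.074,-0.108,-0.003,0,0,0,0],
    [0.074,-0.108,-0.003,0,0,0,0],
    [0.074,-0.108,-0.003,0,0,0,0],
    [0.074,-0.108,-0.003,0,0,0,0],
    [0.074,-0.108,-0.003,0,0,0,0],
    [0.074,-0.108,-0.003,0,0,0,0],
  ],
)

```text
time: 1.27
tool_pos: [0.4691, -0.2867, 0.2403]
tcp_rot: [3.14, -0.108, -0.002]
wrist_force: [-0.3, -0.5, -0.1]
width: 1.001
```

```bash
python3 - <<'E'
from h import *
print(delta(SW+[0,0,.041],RS),pose()[0])
E
```

```text
(array([ 0.0009, -0.0018,  0.1293]), array([0.0003, 0.0011, 0.0016])) [ 0.46909484 -0.28671233  0.24029774]
```

apply_moves(
  deltas=[
    [0.001,-0.002,0.04,0,0,0,0],
    [0.001,-0.002,0.08,0,0,0,0],
    [0.001,-0.002,0.11,0,0,0,0],
    [0.001,-0.002,0.129,0,0,0,0],
    [0.001,-0.002,0.129,0,0,0,0],
    [0.001,-0.002,0.129,0,0,0,0.3],
    [0.001,-0.002,0.129,0,0,0,0.6],
    [0.001,-0.002,0.129,0,0,0,0.8],
  ],
)

```text
time: 1.93
tool_pos: [0.4716, -0.2864, 0.1141]
tcp_rot: [3.138, -0.112, 0.005]
wrist_force: [1.3, 3.5, 2.5]
width: 0.606
```

apply_moves(
  deltas=[
    [0,0,0,0,0,0,0.8],
    [0,0,0,0,0,0,0.9],
    [0,0,0,0,0,0,0.9],
    [0,0,0,0,0,0,0.9],
    [0,0,0,0,0,0,0.9],
    [0,0,0,0,0,0,0.9],
  ],
)

```text
time: 2.43
tool_pos: [0.4715, -0.2854, 0.1134]
tcp_rot: [3.138, -0.11, 0.004]
wrist_force: [0.1, 2.6, 6.3]
width: 0.212
```

apply_moves(
  deltas=[
    [0,0,0,0,0,0,0.6],
    [0,0,0,0,0,0,0.3],
    [0,0,0,0,0,0,0],
    [0,0,0,0,0,0,0],
    [0,0,-0.04,0,0,0,0],
    [0,0,-0.08,0,0,0,0],
    [0,0,-0.12,0,0,0,0],
    [0,0,-0.16,0,0,0,0],
  ],
)

```text
time: 3.1
tool_pos: [0.4699, -0.2849, 0.2729]
tcp_rot: [-3.139, 0.11, 0.002]
wrist_force: [0.7, -0.9, 0.8]
width: 1.002
```

```bash
python3 - <<'E'
from h import *
# plate standoff: TCP 150mm up slope from grip
p=SEAT+UP*(.028+.14); d=delta(p,RP); print(d,p,pose()[0],pose()[2]["q"].round(2))
E
```

```text
(array([ 0.0226, -0.2496,  0.0015]), array([ 0.3483, -0.0169, -0.1024])) [ 0.50989605 -0.03742727  0.27142   ] [ 0.4698581  -0.28487046  0.27286493] [-0.59  0.    1.82 -0.    1.32  1.05]
```

apply_moves(
  deltas=[
    [0.023,-0.25,0.001,0.348,-0.017,-0.102,0],
    [0.023,-0.25,0.001,0.348,-0.017,-0.102,0],
    [0.023,-0.25,0.001,0.348,-0.017,-0.102,0],
    [0.023,-0.25,0.001,0.348,-0.017,-0.102,0],
    [0.023,-0.25,0.001,0.348,-0.017,-0.102,0],
    [0.023,-0.25,0.001,0.348,-0.017,-0.102,0],
    [0.023,-0.25,0.001,0.348,-0.017,-0.102,0],
    [0.023,-0.25,0.001,0.348,-0.017,-0.102,0],
  ],
)

```text
time: 3.77
tool_pos: [0.5106, -0.0354, 0.2704]
tcp_rot: [-2.793, -0.052, 0.008]
wrist_force: [0.4, -0.3, -0.2]
width: 1.003
```

```bash
python3 - <<'E'
from h import *
print(pose()[0],pose()[2]["q"].round(2),delta(SEAT+UP*.028,RP))
a=vision.read_camera("scene")[:,:,::-1];b=vision.read_camera("top")[:,:,::-1]
cv2.imwrite("pics/s1.png",a);cv2.imwrite("pics/t1.png",b)
m=np.vstack([np.hstack([crop("",a,265,125,80,60,5),crop("",a,250,125,50,60,5)]),np.hstack([crop("",b,302,170,80,60,5),crop("",b,410,185,50,60,5)])])
cv2.imwrite("pics/m1.png",m)
# expected ball pixels for lever angles
ax=np.array([.07,.9976,0])
for q in(-.1,0,.1,.35):
    B=SW+.06*(np.sin(q)*ax+np.cos(q)*Z); s,t=proj("scene",B),proj("top",B)
    print(q,((s-[250,125]+.4)*5+[400,0]).round(),((t-[410,185]+.4)*5+[400,300]).round())
E
```

```text
[ 0.51062893 -0.03538446  0.27044095] [-0.34 -0.01  1.88  0.33  1.41  1.12] (array([-0.0007,  0.0014,  0.1384]), array([0.001 , 0.0007, 0.0038]))
-0.1 [516.  40.] [577. 454.]
0 [521.  44.] [566. 454.]
0.1 [525.  49.] [555. 453.]
0.35 [535.  63.] [527. 451.]
```

View pics/m1.png

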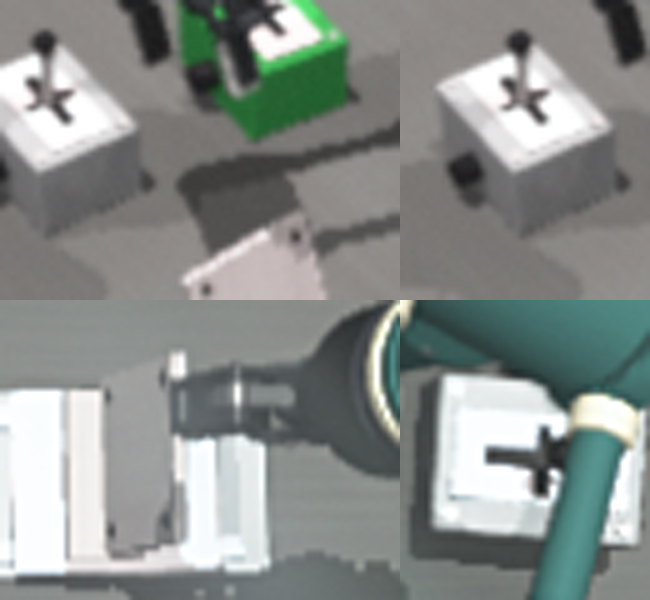

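In the crop the lever ball now stands nearly over the slot cross at (519,42), which is close to the value expected for 0 rad. I'll check it numerically against the cross centre in both views.

```bash
python3 - <<'E'
from h import *
print("SW proj scene crop",((proj("scene",SW)-[250,125]+.4)*5+[400,0]).round())
print("cross top0",onz("top",(410+(392-250)/5-.4,185+(461-300)/5-.4),.07).round(4))
def blob(f,x,y,w,h,th=70):
    g=cv2.imread(f,0)[y:y+h,x:x+w].astype(float);wt=np.clip(th+30-g,0,60);yy,xx=np.mgrid[y:y+h,x:x+w];return (wt*xx).sum()/wt.sum(),(wt*yy).sum()/wt.sum()
b0=blob("pics/scene0.png",272,132,9,8);b1=blob("pics/s1.png",269,129,9,8)
print(b0,b1)
# angle from scene ray: plane of swing through SW
ax=np.array([.07,.9976,0]);n=np.cross(ax,Z)
for b in(b0,b1):
    o,v=ray("scene",b);P=o+v*(((SW-o)@n)/(v@n))-SW;print("in plane",(P@ax).round(4),P[2].round(4),"angle",np.arctan2(P@ax,P[2]).round(3))
E
```

```text
SW proj scene crop [526. 105.]
cross top0 [ 0.4695 -0.2861  0.07  ]
(np.float64(276.02471482889734), np.float64(136.41444866920153)) (np.float64(273.4279661016949), np.float64(133.1370056497175))
in plane 0.0162 0.0568 angle 0.278
in plane -0.0021 0.0599 angle -0.035
```

The lever reads within about ±0.04 rad of centre by several estimates, so I'm going down to grip the plate.

apply_moves(
  deltas=[
    [-0.001,0.001,0.04,0,0,0.004,0],
    [-0.001,0.001,0.075,0,0,0.004,0],
    [-0.001,0.001,0.105,0,0,0.004,0],
    [-0.001,0.001,0.125,0,0,0.004,0],
    [-0.001,0.001,0.138,0,0,0.004,0],
    [-0.001,0.001,0.138,0,0,0.004,0],
    [-0.001,0.001,0.138,0,0,0.004,0.3],
    [-0.001,0.001,0.138,0,0,0.004,0.6],
  ],
  squeeze=60,
)

```text
time: 4.53
tool_pos: [0.5095, 0.0074, 0.1416]
tcp_rot: [-2.794, -0.038, 0.005]
wrist_force: [-0.2, 0.1, -0.2]
width: 0.75
```

apply_moves(
  deltas=[
    [0,0,0,0,0,0,0.8],
    [0,0,0,0,0,0,1],
    [0,0,0,0,0,0,1],
    [0,0,0,0,0,0,1],
    [0,0,0,0,0,0,1],
    [0,0,0,0,0,0,1],
  ],
  squeeze=100,
)

```text
time: 5.03
tool_pos: [0.509, 0.0086, 0.1416]
tcp_rot: [-2.793, -0.041, 0.006]
wrist_force: [-1.4, -1.2, 4.6]
width: 0.074
```

```bash
python3 - <<'E'
from h import *
s=pose()[2];print(s, [((pose()[0]-SEAT)@v).round(4) for v in (AL,OUT,UP)])
E
```

```text
{'time': 5.0333, 'q': array([-0.25881817,  0.07683442,  2.03715701,  0.36562207,  1.15532526,
        1.11225756]), 'joint_vel': array([ 0.00111345, -0.00015797, -0.00058033, -0.00142889,  0.00140748,
        0.00103615]), 'joint_torque': array([  0.76534526, -34.36660409, -30.59792876,   1.57752268,
         0.37430531,   0.03813516]), 'tool_pos': array([0.5090254 , 0.00864641, 0.14156984]), 'tcp_rot': array([-2.79339369, -0.04087307,  0.00606128]), 'wrist_force': array([-1.35860553, -1.23092003,  4.59120047]), 'torque': array([-0.05505502,  0.11860142,  0.13999175]), 'width': 0.07370980308354984} [np.float64(0.0007), np.float64(-0.0011), np.float64(0.0303)]
```

apply_moves(
  deltas=[
    [0,-0.001,-0.006,0,0,0,1],
    [0,-0.003,-0.02,0,0,0,1],
    [0,-0.006,-0.04,0,0,0,1],
    [0,-0.012,-0.06,0,0,0,1],
    [0,-0.02,-0.08,0,0,0,1],
    [0,-0.02,-0.1,0,0,0,1],
    [0,-0.02,-0.12,0,0,0,1],
    [0,-0.02,-0.12,0,0,0,1],
  ],
)

```text
time: 5.7
tool_pos: [0.5109, -0.0146, 0.2633]
tcp_rot: [-2.796, -0.041, 0.0]
wrist_force: [0.9, -0.8, -5.7]
width: 0.071
```

apply_moves(
  deltas=[
    [0,0,0,0,0,-0.12,1],
    [0,0,0,0,0,-0.24,1],
    [0,0,0,0,0,-0.36,1],
    [0,0,0,0,0,-0.48,1],
    [0,0,0,0,0,-0.6,1],
    [0,0,0,0,0,-0.72,1],
    [0,0,0,0,0,-0.84,1],
    [0,0,0,0,0,-0.96,1],
  ],
)

```text
time: 6.37
tool_pos: [0.5078, -0.0129, 0.2575]
tcp_rot: [-2.479, -1.345, -0.219]
wrist_force: [0.6, 0.4, -5.5]
width: 0.07
```

```bash
python3 - <<'E'
from h import *
s=pose()[2];print(s['q'].round(3),s['wrist_force'],s['width'],[((pose()[0]-SEAT)@v).round(4) for v in (AL,OUT,UP)],delta(SEAT+OUT*.02+UP*.15,RF))
E
```

```text
[-0.298 -0.016  1.907  0.334  1.382  0.193] [ 0.61961176  0.42247953 -5.51000475] 0.07007529200077194 [np.float64(-0.0013), np.float64(0.0184), np.float64(0.1466)] (array([ 0.0021,  0.0001, -0.0035]), array([-3.3000e-03, -1.4000e-03, -2.1808e+00]))
```

apply_moves(
  deltas=[
    [0,0,0,0,0,-0.12,1],
    [0,0,0,0,0,-0.24,1],
    [0,0,0,0,0,-0.36,1],
    [0,0,0,0,0,-0.48,1],
    [0,0,0,0,0,-0.6,1],
    [0,0,0,0,0,-0.72,1],
    [0,0,0,0,0,-0.84,1],
    [0,0,0,0,0,-0.96,1],
  ],
)

```text
time: 7.03
tool_pos: [0.5078, -0.0129, 0.2575]
tcp_rot: [-1.626, -2.409, -0.412]
wrist_force: [-0.2, -0.2, -5.5]
width: 0.07
```

apply_moves(
  deltas=[
    [0,0,0,0,0,-0.12,1],
    [0,0,0,0,0,-0.24,1],
    [0,0,0,0,0,-0.36,1],
    [0,0,0,0,0,-0.48,1],
    [0,0,0,0,0,-0.6,1],
    [0,0,0,0,0,-0.72,1],
    [0,0,0,0,0,-0.84,1],
    [0,0,0,0,0,-0.96,1],
  ],
)

```text
time: 7.7
tool_pos: [0.5078, -0.0129, 0.2575]
tcp_rot: [-0.345, -3.023, -0.529]
wrist_force: [-0.4, -0.1, -5.3]
width: 0.069
```

```bash
python3 - <<'E'
from h import *
print(delta(SEAT+OUT*.02+UP*.15,RF))
E
```

```text
(array([-0.0008,  0.0019, -0.0034]), array([-0.0006, -0.0028, -0.2608]))
```

apply_moves(
  deltas=[
    [-0.001,0.002,-0.003,0,-0.003,-0.12,1],
    [-0.001,0.002,-0.003,0,-0.003,-0.261,1],
    [-0.001,0.002,-0.003,0,-0.003,-0.261,1],
    [-0.001,0.002,-0.003,0,-0.003,-0.261,1],
    [-0.001,0.002,-0.003,0,-0.003,-0.261,1],
  ],
)

```text
time: 8.12
tool_pos: [0.5099, -0.0125, 0.2622]
tcp_rot: [0.038, -3.088, -0.543]
wrist_force: [-0.4, -0.1, -6.0]
width: 0.074
```

```bash
python3 - <<'E'
from h import *
print(delta(SEAT+OUT*.006+UP*.06,RF), delta(SEAT+OUT*.002+UP*.034,RF))
a=vision.read_camera("scene")[:,:,::-1];b=vision.read_camera("top")[:,:,::-1]
cv2.imwrite("pics/m2.png",np.hstack([crop("",a,265,125,80,100,5),crop("",b,302,150,80,100,5)]))
E
```

```text
(array([ 0.0009, -0.0142,  0.0908]), array([-0.0007,  0.0017, -0.0082])) (array([ 0.0009, -0.0182,  0.1168]), array([-0.0007,  0.0017, -0.0082]))
```

View pics/m2.png

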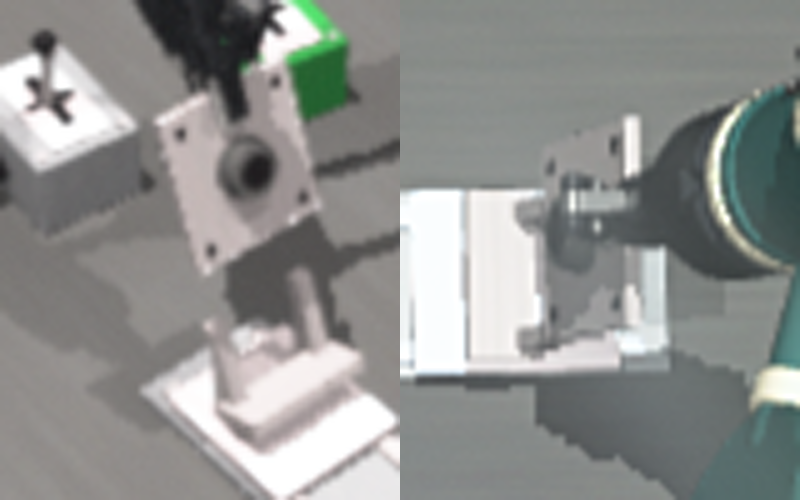

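The stub now faces the brush (scene crop at (250,165)), the plate's edges run parallel to the ledge at (290,390), and the lever is still upright. Lowering.

apply_moves(
  deltas=[
    [0.001,-0.008,0.03,0,0.002,-0.008,1],
    [0.001,-0.014,0.06,0,0.002,-0.008,1],
    [0.001,-0.014,0.08,0,0.002,-0.008,1],
    [0.001,-0.015,0.095,0,0.002,-0.008,1],
    [0.001,-0.017,0.108,0,0.002,-0.008,1],
    [0.001,-0.018,0.115,0,0.002,-0.008,1],
    [0.001,-0.018,0.117,0,0.002,-0.008,1],
    [0.001,-0.018,0.117,0,0.002,-0.008,1],
  ],
)

```text
time: 8.88
tool_pos: [0.5091, 0.0104, 0.1473]
tcp_rot: [0.055, -3.09, -0.543]
wrist_force: [-0.0, 1.1, -6.2]
width: 0.072
```

```bash
python3 - <<'E'
from h import *
s=pose()[2];print(s['wrist_force'],s['torque'],s['width'],[((pose()[0]-SEAT)@v).round(4) for v in (AL,OUT,UP)],delta(SEAT+OUT*.000+UP*.030,RF))
E
```

```text
[-0.04193155  1.06670807 -6.17282536] [-0.59973141 -0.03696763  0.02307393] 0.07217296509546839 [np.float64(0.0008), np.float64(0.0025), np.float64(0.035)] (array([ 0.0008, -0.0025,  0.005 ]), array([-0.0008,  0.0012,  0.0027]))
```

apply_moves(
  deltas=[
    [0,-0.001,0.002,0,0,0,1],
    [0,-0.001,0.003,0,0,0,1],
    [0,-0.002,0.004,0,0,0,1],
    [0,-0.002,0.004,0,0,0,1],
  ],
)

```text
time: 9.22
tool_pos: [0.5097, 0.0094, 0.1435]
tcp_rot: [0.056, -3.092, -0.543]
wrist_force: [-0.2, -0.9, -6.0]
width: 0.07
```

```bash
python3 - <<'E'
from h import *
s=pose()[2];print(s['wrist_force'],s['torque'],[((pose()[0]-SEAT)@v).round(4) for v in (AL,OUT,UP)])
E
```

```text
[-0.17227328 -0.85790239 -5.95706367] [-0.62036491  0.00203298 -0.04439245] [np.float64(0.0013), np.float64(0.0003), np.float64(0.0318)]
```

apply_moves(
  deltas=[
    [0,0,0.001,0,0,0,1],
    [0,0,0.0015,0,0,0,1],
    [0,0,0.002,0,0,0,1],
    [0,0,0.002,0,0,0,1],
  ],
)

```text
time: 9.55
tool_pos: [0.51, 0.0101, 0.1421]
tcp_rot: [0.056, -3.092, -0.543]
wrist_force: [-0.8, -1.9, -0.4]
width: 0.073
```

```bash
python3 - <<'E'
from h import *
s=pose()[2];print(s['wrist_force'],s['torque'],[((pose()[0]-SEAT)@v).round(4) for v in (AL,OUT,UP)])
E
```

```text
[-0.76523049 -1.94281486 -0.38508932] [-0.56575409  0.23562722  0.05299955] [np.float64(0.0017), np.float64(0.0004), np.float64(0.0303)]
```

The wrist load has dropped from 6 N to 0.4 N, so the plate is on the ledge. Releasing slowly.

apply_moves(
  deltas=[
    [0,-0.001,0.0005,0,0,0,0.92],
    [0,-0.001,0.0005,0,0,0,0.85],
    [0,-0.001,0.0005,0,0,0,0.75],
    [0,-0.001,0.0005,0,0,0,0.6],
    [0,-0.001,0.0005,0,0,0,0.3],
    [0,-0.001,0.0005,0,0,0,0],
    [0,-0.001,0.0005,0,0,0,0],
    [0,-0.001,0.0005,0,0,0,0],
  ],
  squeeze=30,
)

```text
time: 10.22
tool_pos: [0.5093, 0.0097, 0.1404]
tcp_rot: [0.056, -3.09, -0.543]
wrist_force: [0.2, -0.1, -0.1]
width: 0.939
```

apply_moves(
  deltas=[
    [0,0,-0.01,0,0,0,0],
    [0,0,-0.03,0,0,0,0],
    [0,0,-0.06,0,0,0,0],
    [0,0,-0.1,0,0,0,0],
    [0,-0.04,-0.14,0,0,0,0],
    [0,-0.08,-0.14,0,0,0,0],
    [0,-0.12,-0.14,0,0,0,0],
    [0,-0.12,-0.14,0,0,0,0],
  ],
)

```text
time: 10.88
tool_pos: [0.5149, -0.1563, 0.2309]
tcp_rot: [0.05, -3.093, -0.537]
wrist_force: [-0.8, -1.0, -0.6]
width: 1.0
```

```bash
python3 - <<'E'
from h import *
a=vision.read_camera("scene")[:,:,::-1];b=vision.read_camera("top")[:,:,::-1]
cv2.imwrite("pics/s3.png",a);cv2.imwrite("pics/t3.png",b);s=pose()[2];print(s['tool_pos'],s['wrist_force'],s['width'])
cv2.imwrite("pics/m3.png",np.hstack([crop("",a,255,125,80,100,5),crop("",b,302,150,80,100,5)]))
E
```

```text
[ 0.51442646 -0.1525991   0.23067524] [-0.74954743 -0.15828924  0.43133264] 0.9983254572935969
```

View pics/m3.png

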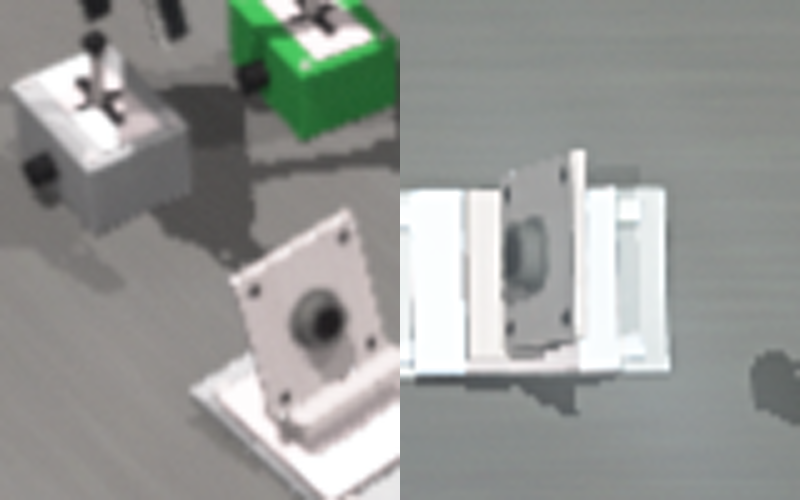

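```bash
python3 - <<'E'
from h import *
s=lambda p:(255+p[0]/5-.4,125+p[1]/5-.4);t=lambda p:(302+(p[0]-400)/5-.4,150+p[1]/5-.4)
H=np.array([tri(s(a),t(b))[0] for a,b in[((254,291),(564,175)),((343,236),(565,319)),((286,398),(508,192)),((371,343),(510,328))]])
u=H[0]+H[1]-H[2]-H[3];l=H[0]+H[2]-H[1]-H[3];u/=np.linalg.norm(u);l/=np.linalg.norm(l);n=np.cross(u,l);n*=np.sign(n[1]);m=H.mean(0)-.004*n
print("mid-seat",(m-SEAT).round(4),"n angle",np.degrees(np.arccos(n[2])).round(1),"along",l.round(3))
b=cv2.imread("pics/t3.png");cv2.imwrite("pics/m4.png",crop("",b,405,170,70,70,8))
ax=np.array([.07,.9976,0])
for q in(-.1,0,.1):print(q,((proj("top",SW+.06*(np.sin(q)*ax+np.cos(q)*Z))-[405,170]+.4)*8).round())
E
```

```text
mid-seat [0.0012 0.0002 0.0019] n angle 69.4 along [ 1.     0.027 -0.012]
-0.1 [323. 367.]
0 [306. 366.]
0.1 [289. 364.]
```

View pics/m4.png

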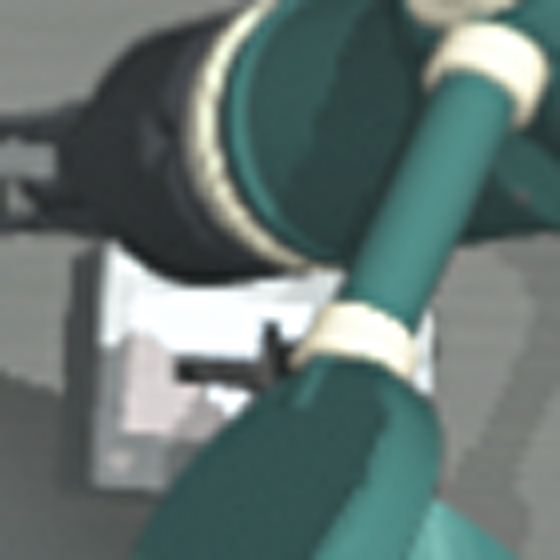

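The plate is seated: offset about 2 mm, normal 69.4° from vertical, edges square. The arm hides the lever ball in the top view, so I'm raising it and swinging clear.

```bash
python3 - <<'E'
from h import *
p,R,_=pose();print(delta(p+[0,0,.15],R),delta([.45,.2,.38],R))
E
```

```text
(array([-0.0002,  0.0512, -0.141 ]), array([0., 0., 0.])) (array([ 0.0529,  0.3842, -0.0193]), array([0., 0., 0.]))
```

apply_moves(
  deltas=[
    [0,0.01,-0.035,0,0,0,0],
    [0,0.025,-0.07,0,0,0,0],
    [0,0.038,-0.105,0,0,0,0],
    [0,0.051,-0.141,0,0,0,0],
    [0,0.051,-0.141,0,0,0,0],
    [0.01,0.09,-0.13,0,0,0,0],
    [0.02,0.13,-0.115,0,0,0,0],
    [0.02,0.17,-0.1,0,0,0,0],
  ],
)

```text
time: 11.65
tool_pos: [0.4886, -0.0269, 0.3839]
tcp_rot: [0.055, -3.091, -0.544]
wrist_force: [0.9, 0.7, -0.2]
width: 1.0
```

apply_moves(
  deltas=[
    [0.005,0.035,0.013,0,0,0,0],
    [0.01,0.07,0.026,0,0,0,0],
    [0.015,0.105,0.038,0,0,0,0],
    [0.02,0.14,0.051,0,0,0,0],
    [0.03,0.175,0.064,0,0,0,0],
    [0.03,0.2,0.073,0,0,0,0],
    [0.03,0.2,0.073,0,0,0,0],
    [0.03,0.2,0.073,0,0,0,0],
  ],
)

```text
time: 12.32
tool_pos: [0.4508, 0.1847, 0.3829]
tcp_rot: [0.064, -3.09, -0.544]
wrist_force: [0.8, -0.2, 0.3]
width: 1.005
```

```bash
python3 - <<'E'
from h import *
a=vision.read_camera("scene")[:,:,::-1];b=vision.read_camera("top")[:,:,::-1];s=pose()[2];print(s['tool_pos'],s['q'].round(2))
cv2.imwrite("pics/m5.png",np.vstack([np.hstack([crop("",b,405,180,70,60,5),crop("",a,245,120,70,60,5)]),cv2.resize(b[60:300,60:620],(700,300))]))
E
```

```text
[0.45185105 0.18281276 0.38260526] [ 0.09 -0.21  1.85  0.35  1.48 -1.55]
```

View pics/m5.png

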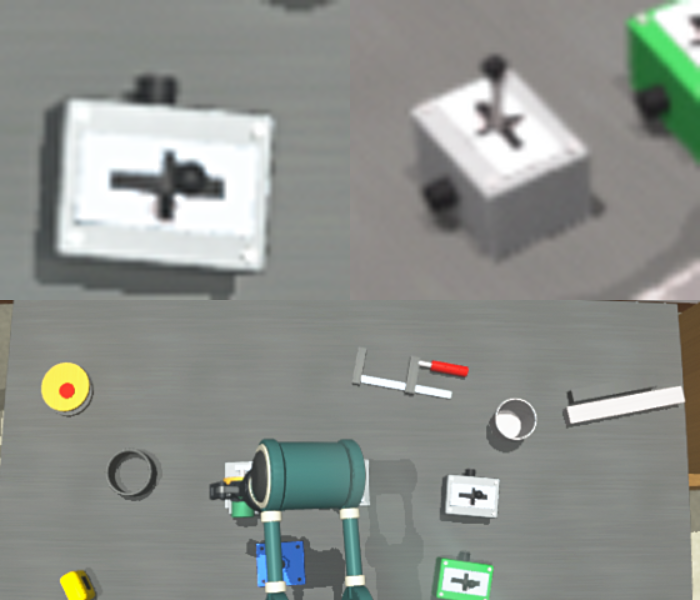

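In the clear top view the ball is at (442.6,215.2); for 0 rad it should be at (442.9,215.4). The lever is centred, and the tin, collar and clamp are where they were. Handing in.

```bash
python3 -c "
from workcell import job;print(job.finish_job())"
```

```text
the job is handed in; nothing more can be done
None
```

The job is done and handed in at about 12.5 s of the 51 s allowed; no verdict is reported back.

- **Feed lever:** I closed the jaws around the ball at the middle position, which centred the lever. The scene view first read it at about −0.04 rad, and the last top view put it at about 0.00 rad. Both are inside the ±0.09 limit.
- **Plate:** I gripped it by its upper edge, lifted it, turned it half round and set it down until the ledge took its weight. After release, its middle measured about 2 mm from the seat and its stub face looked out at 69.4° from vertical (target 70°). Its edges were square with the ledge to within about 1°. These figures lean on my own camera estimate of the seat, taken from the plate's starting position. After the arm swung clear it hid the plate in the top view, so the plate was not checked again there.
- **Surroundings:** By eye in the last top picture, the tin, collar and clamp had not moved. The arm is parked clear above the bench.

No check failed. The two lever readings differ by about 0.04 rad, which is roughly 2 mm at the ball and within calibration error.

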